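# Feed the red-capped sample tube into the label reader

## Robot

A 6-joint arm with a two-finger parallel gripper is mounted at the origin on the work surface. World frame = base frame: x ahead of the robot, y to its left, z up, the work surface at z = 0. Lengths are in mm, angles in degrees, forces in N, time in s.
With the tool pointing down it reaches from about 300 to 850 mm from the base axis. Payload 4.2 kg.
Tool frame: the origin (TCP) lies between the finger pads; the fingertips stand 22 mm ahead of it and the grasp point (between the pads) lies 3 mm ahead of it; z points along the fingers, y is the direction in which the jaws open and shut (so a half turn about z gives the same grasp; the last joint's range is limited). The gripper opens to 91 mm and grips with 3 to 60 N. Pads are 32 mm wide; open, the fingers measure 118 mm over their backs; the gripper's body (76 mm by 178 mm) begins 60 mm behind the grasp point.
Start: joints at [71.906, 18.312, 89.639, -0, 72.044, -1.146], TCP at [167.617, 550.041, 235.976] pointing down, gripper open.
Joint ranges: [-177.97, 177.97], [-48.28, 115.42], [12.27, 149.76], [-77.06, 257.06], [2.81, 150.46], [-146.56, 146.56]. Speed limits (degrees/s): [147.25, 147.25, 180, 180, 180, 180].

## Interface

Orientations are given as [roll, pitch, yaw] about the fixed x, y, z axes, in that order (R = Rz(yaw) Ry(pitch) Rx(roll)).
In Python, from workcell import * gives the robot as it stands.
- The arm moves only by the shell command python3 -m jog 'ROWS' [OPENING] [FORCE]. ROWS is text: rows parted by semicolons, each of 6 numbers parted by spaces: the shift along the tool's x, y, z in units of 0.5 m (1.0 is 0.5 m), then the turn, a rotation vector about the tool's x, y, z in units of pi/2 rad (1.0 is pi/2 rad). A call has 1 to 20 rows; each row is the pose to reach, as a shift and turn from the pose measured when the call began, along the tool's axes at that moment; what a row does not reach only later rows make up. A row lasts 1/12 s, in which the tool goes at most 41.7 mm and 7.16 degrees, less where a joint would pass 70% of its speed; a pose out of reach is approached as far as the arm can. A call with a number of a shift or a turn outside -1 to 1 is refused whole. A call with a gripper value outside its range is refused whole. OPENING is the opening, from -1 (shut) to 1 (fully open), set as the call begins (- or left out, the last holds). The fingers move at their own pace and stop on an object; FORCE is the grip in N (left out, the last holds). Time passes only in rows, so rows that repeat a pose let the fingers close. It gives the time, the measured TCP pose, the force and the opening at its end, in the units of the state.
- state(): the state, without advancing time (a new reading comes with each control period).
- grab_frame(name): name is "scene" or "top" or "wrist"; returns the picture (480x640x3 uint8, red, green, blue); there is no depth.
- calibration(name): a dict with "mtx" (3x3 intrinsics, pixels), "rvec" (rotation vector, rad) and "tvec" (3), from world to camera coordinates, as OpenCV has them. Camera axes: x right, y down, z forward; pixel columns grow to the right and rows downward; lengths in mm; the calibration is good to about 2 mm. The wrist camera is an equidistant fisheye: a pixel r from the principal point sees the ray r / f radians off the axis. A picture is of the moment at which its call begins: read the wrist's pose just before it. calibration takes no time and is no camera call; for the wrist camera it gives the pose at the moment of the call.
- job_done(): hands the job in, once; it reports no verdict.
Trained networks look in the newest picture that a camera, given by its name, has taken for a name from the list of things; names that differ only in an ending like _2 or _b are one class to them, and where a whole thing is asked for, a point or a joint stands for the part that bears it (a point fixed in the world has none). Each returns a list of dicts, best first, with "confidence" (0 to 1); they miss things now and then, are a little off and sometimes report something else, mostly with a low value. They report only what shows in the picture. A call takes as long as a camera call. They do not tell look-alikes from the thing itself.
- spot_in(query, camera): "rect" ([left, top, right, bottom] in pixels, round what is visible of it).
- tip_of(query, camera): "location" ([column, row] in pixels: a listed point, or the origin of a listed thing).
The state is a dict: "time_s": time; "qpos": joint angles; "qvel": joint speeds; "effort": joint torques, N m; "ee_pos": TCP position; "ee_rot": TCP orientation; "force": force on the tool from outside, world axes, zero at the start; "torque": the same for the moment, N m; "gripper_width": finger opening in mm.
Only numpy, scipy, OpenCV 4.12 (cv2) and the standard library are available. Lean on these libraries where they do the work, as an engineer would, in place of code of your own. Each camera call takes 0.05 s, during which the arm holds its last target. There are 200 camera calls.

## Task

Take the red-capped sample tube from the rack and set it down gently on the green stripe of the feeder's rocker tray, lying parallel to the stripe, then let go and lift clear so that its own weight tips the tray and rolls it into the blue trough of the label reader. Do not drop it from a height or push the tray down with the hand, and leave the other two tubes lying in the rack.

Things in the scene. Friction and masses are not known exactly. Their poses are not given: they have to be found in the camera images.
- red_tube_center (a point): Centre of the tube to feed: rigid white cylinder, 40 mm diameter, 100 mm long, 0.15 kg, red cap at one end (its x axis points to the cap). It lies level in a white rack, centre 60 mm above the table, beside two like it, 90 mm between centres, any order. Blue V saddles hold it 36 mm either side of its centre; its middle is free for fingers from above, the rack's base being 52 mm below its axis
- blue_tube_center (a point): Centre of the same kind of tube with a blue cap, to be left in the rack
- yellow_tube_center (a point): Centre of the same kind of tube with a yellow cap, to be left in the rack
- landing (a point): Middle of the green stripe on the aluminium rocker tray, level with the tops of its two runners (8 mm high, 48 mm either side), on which a tube lies; 100 mm above the table when level. x points to the trough, y along stripe and pivot. Pivot 55 mm back. Tray runs from 114 mm behind to 37 mm ahead; lip at the back; sides 22 mm higher, inner faces 71 mm out. A tube within 20 mm of it tips the tray
- tray (a joint): Tilt of the rocker tray, rad: 0 level (held by a counterweight, about 0.02 N m), growing to its stop at 0.40 as its front sinks towards the trough. The tube then rolls off by itself and the counterweight brings the tray back to 0
- trough (a point): Middle of the floor of the blue trough, fixed to the feeder, 35 mm above the table, 80 mm ahead (+x) of the green stripe. x points away from the tray, y along the trough; inside 66 by 150 mm. Far wall reaches 120 mm above the table, with a white reader box 105 mm high behind it. A tube at rest lies along y, centre about 20 mm above the floor
Not all that is in view belongs to the job. What is shaped like the part that bears red_tube_center but pink or purple is not meant.

How it is judged:
By the outcome, as a careful person would: the job done as asked, in the order asked, and still so for the second after the job is handed in, with the robot touching nothing.
It also fails if it takes over 40 s, if anything falls off the work surface, if the arm or the gripper's body presses on something with over 40 N, if the wrist force passes 120 N, or if a joint passes its speed limit or range.

## Working session

There is one attempt and no reset: what is moved stays moved. The work goes in short steps, Python scripts to look and compute and a shell command to move; the robot and the scene stay as the last step left them, time stands still between calls to the robot, and variables do not carry over. Pictures are saved under pics/ and viewed, about 8 in all and at most 12, crops included, and the job is handed in when it is done.

```bash
mkdir -p pics; ls
python3 - <<'E'
from workcell import *
import cv2,numpy as np
s=state();print(s['time_s'],s['ee_pos'],s['ee_rot'],s['gripper_width'])
a=grab_frame("scene");cv2.imwrite("pics/scene.png",a[...,::-1])
for q in ["red_tube_center","blue_tube_center","yellow_tube_center","landing","trough"]:
    print(q,[(np.round(d['location']),round(d['confidence'],2)) for d in tip_of(q,"scene")][:4])
b=grab_frame("top");cv2.imwrite("pics/top.png",b[...,::-1])
for q in ["red_tube_center","blue_tube_center","yellow_tube_center","landing","trough"]:
    print(q,[(np.round(d['location'],1),round(d['confidence'],2)) for d in tip_of(q,"top")][:4])
for c in("scene","top"):print(calibration(c))
print(state()['time_s'])
E
```

```text
pics
0.0 [167.47555906 549.59812568 235.13985949] [-1.79900089e+02 -1.11698472e-05  1.63053194e+02] 91.2023664463932
red_tube_center [(array([333., 295.]), 0.93), (array([344., 234.]), 0.74), (array([292., 243.]), 0.73)]
blue_tube_center [(array([257., 231.]), 0.76)]
yellow_tube_center [(array([222., 216.]), 0.85), (array([452., 321.]), 0.71)]
landing [(array([453., 319.]), 0.85)]
trough []
red_tube_center [(array([374.1, 246.6]), 0.91), (array([315.6, 229.9]), 0.87), (array([366.3, 327.6]), 0.81)]
blue_tube_center [(array([419.2, 249.5]), 0.9)]
yellow_tube_center [(array([463.8, 251.9]), 0.88)]
landing [(array([197.6, 203.5]), 0.75), (array([463.1, 250.3]), 0.39)]
trough [(array([215.3, 180.3]), 0.66)]
{'mtx': array([[618.84420083,   0.        , 330.76784676],
       [  0.        , 618.84420083, 242.29812589],
       [  0.        ,   0.        ,   1.        ]]), 'rvec': array([ 1.088043  ,  2.14163171, -1.17454676]), 'tvec': array([ 331.52529761, -129.60578793, 1505.6371538 ])}
{'mtx': array([[463.82414458,   0.        , 318.79963999],
       [  0.        , 463.82414458, 241.25078976],
       [  0.        ,   0.        ,   1.        ]]), 'rvec': array([ 2.13214916, -2.08381256,  0.21995593]), 'tvec': array([-16.63053908, 544.84111581, 901.04441812])}
0.6
```

View pics/top.png

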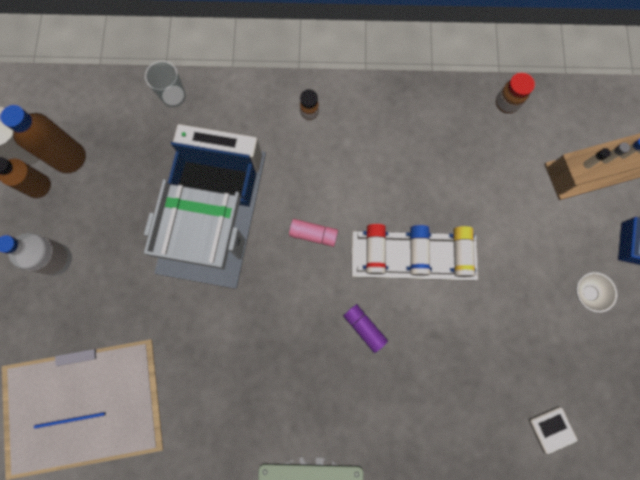

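View pics/scene.png

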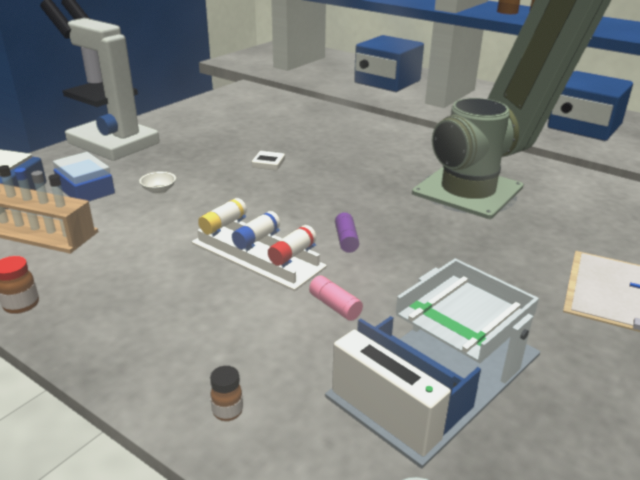

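Candidates for the red tube, in the top view: red-capped white tube in the rack at (376,248) (chosen), pink (315,231) and purple (366,328) decoys, red-capped bottle (515,92), and the blue- and yellow-capped tubes (420,250) and (464,252). The feeder's green stripe is at about (198,208), with the trough up-image of it at about (213,180).

```bash
cat > h.py <<'E'
from workcell import *
import cv2,numpy as np
def onplane(c,pts,z):
    k=calibration(c);R=cv2.Rodrigues(k['rvec'])[0];C=-R.T@k['tvec']
    u=cv2.undistortPoints(np.float64(pts).reshape(-1,1,2),k['mtx'],None)[:,0]
    d=np.c_[u,np.ones(len(u))]@R
    return C+d*((z-C[2])/d[:,2])[:,None]
def mask(im,lo,hi,roi):
    h=cv2.cvtColor(im,cv2.COLOR_RGB2HSV);m=cv2.inRange(h,lo,hi);o=np.zeros_like(m);l,t,r,b=roi;o[t:b,l:r]=m[t:b,l:r];return o
E
python3 - <<'E'
from h import *
T=cv2.imread("pics/top.png")[...,::-1].copy();S=cv2.imread("pics/scene.png")[...,::-1].copy()
print("red",onplane("top",[[374.1,246.6]],60),onplane("scene",[[292,243]],60))
print("by",onplane("top",[[419.2,249.5],[463.8,251.9]],60))
print("land",onplane("top",[[197.6,203.5]],100),onplane("scene",[[453,319]],100))
for n,c,im,roi in(("T","top",T,(150,190,250,230)),("S","scene",S,(400,290,500,350))):
    m=mask(im,(45,100,60),(80,255,255),roi);p=np.argwhere(m)[:,::-1]
    r=cv2.minAreaRect(p.astype(np.float32));b=cv2.boxPoints(r)
    w=onplane(c,b,92);print(n,len(p),r,"\n",w.round(1),w.mean(0),onplane(c,[p.mean(0)],92))
# caps
for n,lo,hi,roi in(("red",(0,120,80),(10,255,255),(355,215,400,285)),("blue",(100,120,60),(125,255,255),(400,215,440,285)),("yel",(20,120,80),(35,255,255),(445,215,485,285))):
    m=mask(T,lo,hi,roi)
    if n=="red": m|=mask(T,(170,120,80),(180,255,255),roi)
    k,l,st,ce=cv2.connectedComponentsWithStats(m)
    for i in range(1,k):
        if st[i,4]>5: print(n,st[i],ce[i].round(1),onplane("top",[ce[i]],70).round(1))
c=np.vstack([cv2.resize(T[210:290,340:490],None,fx=5,fy=5,interpolation=2)[:300]])
cv2.imwrite("pics/crop.png",cv2.resize(T[215:285,345:485],None,fx=5,fy=5,interpolation=2)[...,::-1])
E
```

```text
red [[ 535.96038173 -118.14607575   60.        ]] [[ 528.28083618 -122.44710552   60.        ]]
by [[ 531.99238141 -210.74235967   60.        ]
 [ 529.05778878 -302.08680206   60.        ]]
land [[608.08169484 240.98348433 100.        ]] [[600.09473837 239.41295316 100.        ]]
T 575 ((197.51101684570312, 206.9366912841797), (65.40949249267578, 9.295259475708008), 9.865806579589844) 
 [[603.8 309.9  92. ]
 [623.3 308.5  92. ]
 [602.6 175.8  92. ]
 [583.3 177.8  92. ]] [603.25466665 243.0203641   92.        ] [[603.16477566 242.80580062  92.        ]]
S 582 ((448.0298156738281, 320.51605224609375), (79.91968536376953, 11.987953186035156), 28.300758361816406) 
 [[603.5 169.4  92. ]
 [574.2 163.3  92. ]
 [593.2 290.1  92. ]
 [619.9 293.   92. ]] [597.69280971 228.95029952  92.        ] [[601.04543499 234.57090643  92.        ]]
red [367 224  19  13 221] [375.8 230. ] [[ 568.8 -120.6   70. ]]
red [367 263  18   4  68] [375.4 264.5] [[ 497.  -119.5   70. ]]
blue [408 225  22  13 212] [419.2 231.3] [[ 568.1 -209.5   70. ]]
blue [411 265  18   3  46] [420.3 265.9] [[ 496.3 -210.    70. ]]
yel [454 226  19  14 231] [463.  232.6] [[ 567.4 -299.1   70. ]]
yel [455 266  19   4  60] [464.  267.2] [[ 495.6 -298.    70. ]]
```

View pics/crop.png

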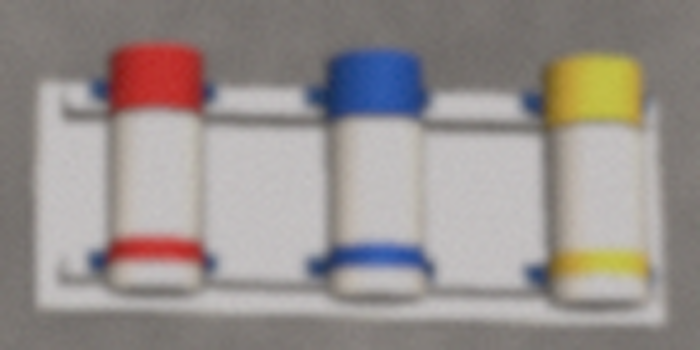

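The close crop confirms the choice: a white tube with a red cap at crop (157,78), left-most in the rack, with its cap towards +x. First I'll travel above the rack.

```bash
python3 -m jog '-0.3 -0.3 0 0 0 -0.18;-0.3 -0.3 0 0 0 -0.18;-0.3 -0.3 0 0 0 -0.18;-0.3 -0.3 0 0 0 -0.18;-0.6 -0.6 0 0 0 -0.18;-0.6 -0.6 0 0 0 -0.18;-0.9 -0.9 0 0 0 -0.18;-0.9 -0.9 0 0 0 -0.18;-0.9 -0.9 0 0 0 -0.18;-0.9 -0.9 0 0 0 -0.18;-0.9 -0.9 0 0 0 -0.18;-0.9 -0.9 0 0 0 -0.18;-0.9 -0.9 0 0 0 -0.18;-0.9 -0.9 0 0 0 -0.18;-0.9 -0.9 0 0 0 -0.18;-0.9 -0.9 0 0 0 -0.18;-0.9 -0.9 0 0 0 -0.18;-0.9 -0.9 0 0 0 -0.18;-0.9 -0.9 0 0 0 -0.18;-0.9 -0.9 0 0 0 -0.18' 0.5 25
cat >> h.py <<'E'
def rows(target,yaw=None):
    s=state();from scipy.spatial.transform import Rotation as Ro
    R=Ro.from_euler('xyz',s['ee_rot'],degrees=True)
    p=np.array(s['ee_pos']);d=R.as_matrix().T@(np.array(target)-p)/500
    G=Ro.from_euler('xyz',[180,0,yaw],degrees=True) if yaw is not None else R
    print("t",s['time_s'],"pos",p.round(1),"rot",np.round(s['ee_rot'],2),"F",np.round(s['force'],2),"w",s['gripper_width'],"-> shift",d.round(4),"turn",((R.inv()*G).as_rotvec()/(np.pi/2)).round(4))
def wristpx(P,k):
    R=cv2.Rodrigues(k['rvec'])[0];c=R@np.array(P,float)+k['tvec'];th=np.arctan2(np.hypot(c[0],c[1]),c[2]);u=c[:2]/np.hypot(*c[:2]);return k['mtx'][:2,2]+k['mtx'][0,0]*th*u
def wristplane(pts,z,k):
    R=cv2.Rodrigues(k['rvec'])[0];C=-R.T@k['tvec'];v=np.float64(pts)-k['mtx'][:2,2];r=np.hypot(*v.T);th=r/k['mtx'][0,0]
    d=np.c_[v/r[:,None]*np.sin(th)[:,None],np.cos(th)]@R;return C+d*((z-C[2])/d[:,2])[:,None]
E
python3 -c "
from h import *
rows([533,-120,220],179.4)
print(onplane('top',[[376,223.6],[375.5,273.4]],62))"
```

```text
time_s: 2.27
ee_pos: [466.2, -10.2, 236.0]
ee_rot: [180.0, -0.0, 179.4]
force: [0.4, -0.7, -0.5]
gripper_width: 68.8
t 2.2667 pos [466.2 -10.2 236. ] rot [ 1.7997e+02 -2.0000e-02  1.7936e+02] F [ 0.36 -0.68 -0.5 ] w 68.80699369752112 -> shift [-0.1361 -0.2181  0.0318] turn [ 0.0004 -0.0002 -0.0004]
[[ 584.34583724 -121.95156288   62.        ]
 [ 480.15008971 -120.64318847   62.        ]]
```

```bash
python3 -m jog '-0.136 -0.218 0.032 0 0 0;-0.136 -0.218 0.032 0 0 0;-0.136 -0.218 0.032 0 0 0;-0.136 -0.218 0.032 0 0 0;-0.136 -0.218 0.032 0 0 0;-0.136 -0.218 0.032 0 0 0'
python3 - <<'E'
from h import *
rows([533,-120,75],179.4)
k=calibration("wrist");a=grab_frame("wrist");cv2.imwrite("pics/w1.png",a[...,::-1]);np.save("w1.npy",a)
print(k['mtx'][0],wristpx([533,-120,60],k))
for q in("red_tube_center","blue_tube_center"):
  for d in tip_of(q,"wrist")[:3]: print(q,np.round(d['location'],1),d['confidence'],wristplane([d['location']],60,k).round(1))
for lo,hi in(((0,120,80),(10,255,255)),((170,120,80),(180,255,255))):
    pass
h=cv2.cvtColor(a,cv2.COLOR_RGB2HSV);m=cv2.inRange(h,(0,120,70),(10,255,255))|cv2.inRange(h,(170,120,70),(180,255,255))
n,l,st,ce=cv2.connectedComponentsWithStats(m)
for i in range(1,n):
    if st[i,4]>30: print(st[i],ce[i].round(1),wristplane([ce[i]],72,k).round(1))
E
```

```text
time_s: 2.77
ee_pos: [532.3, -118.6, 219.8]
ee_rot: [179.9, -0.1, 179.4]
force: [0.1, 0.4, 0.9]
gripper_width: 68.8
t 2.7667 pos [ 532.3 -118.6  219.8] rot [ 1.7991e+02 -9.0000e-02  1.7941e+02] F [0.08 0.35 0.87] w 68.8234306090064 -> shift [-0.0018 -0.0033  0.2895] turn [ 0.001  -0.001   0.0002]
[371.64829954   0.         326.37174661] [324.09759983 232.42894575]
red_tube_center [451.  257.7] 0.85 [[557.4  -5.1  60. ]]
red_tube_center [319.8 232.5] 0.82 [[ 533.  -123.7   60. ]]
red_tube_center [338.1  52.9] 0.65 [[ 380.3 -106.8   60. ]]
blue_tube_center [218.9 229.2] 0.69 [[ 528.8 -212.5   60. ]]
[297 185  48  12 494] [320.4 190.7] [[ 495.6 -122.5   72. ]]
[ 299  258   45   34 1290] [321.1 275. ] [[ 567.4 -122.9   72. ]]
```

View pics/w1.png

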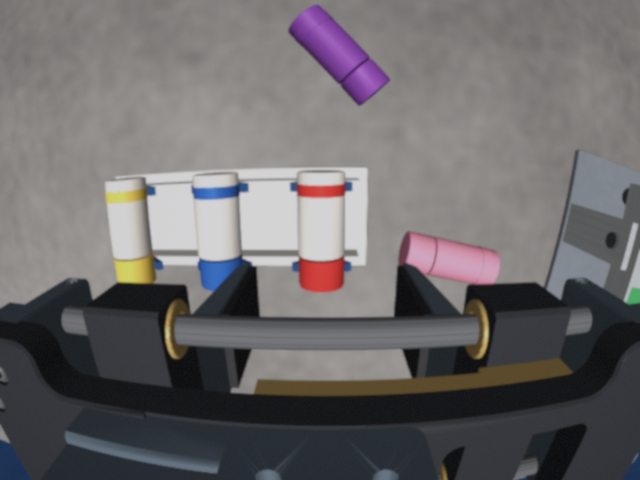

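The wrist view shows the red-capped tube at (321,231), between the open jaws, with the pink decoy at (450,258). It measures about (532,-122), so I'll descend with a 3 mm correction.

```bash
python3 -m jog '0 -0.007 0.05 0 0 0;0 -0.007 0.1 0 0 0;0 -0.007 0.15 0 0 0;0 -0.007 0.2 0 0 0;0 -0.007 0.24 0 0 0;0 -0.007 0.265 0 0 0;0 -0.007 0.285 0 0 0;0 -0.007 0.297 0 0 0;0 -0.007 0.297 0 0 0;0 -0.007 0.297 0 0 0'; python3 -c "
from h import *
rows([532.3,-122,71],179.4)"
```

```text
time_s: 3.75
ee_pos: [532.6, -121.4, 72.5]
ee_rot: [180.0, 0.0, 179.5]
force: [0.2, -0.3, 0.4]
gripper_width: 68.2
t 3.75 pos [ 532.6 -121.4   72.5] rot [1.7997e+02 5.0000e-02 1.7951e+02] F [ 0.24 -0.28  0.41] w 68.23256750269437 -> shift [ 0.0006 -0.0012  0.003 ] turn [0.0004 0.0005 0.0012]
```

```bash
python3 -m jog '0 0 0.002 0 0 0;0 0 0.002 0 0 0;0 0 0.002 0 0 0;0 0 0.002 0 0 0;0 0 0.002 0 0 0;0 0 0.002 0 0 0' -1 15; python3 -c "
from h import *
rows([532.3,-122,71],179.4)
rows([532.3,-122,71],179.4)"
```

```text
time_s: 4.25
ee_pos: [532.9, -122.9, 72.1]
ee_rot: [-179.9, 0.1, 179.6]
force: [-0.8, -4.9, 1.7]
gripper_width: 40.0
t 4.25 pos [ 532.9 -122.9   72.1] rot [-1.7987e+02  1.1000e-01  1.7958e+02] F [-0.83 -4.92  1.68] w 39.95770919018516 -> shift [0.0012 0.0019 0.0022] turn [-0.0014  0.0012  0.002 ]
t 4.25 pos [ 532.9 -122.9   72.1] rot [-1.7987e+02  1.1000e-01  1.7958e+02] F [-0.83 -4.92  1.68] w 39.95770919018516 -> shift [0.0012 0.0019 0.0022] turn [-0.0014  0.0012  0.002 ]
```

```bash
python3 -m jog '0 0 -0.01 0 0 0;0 0 -0.03 0 0 0;0 0 -0.06 0 0 0;0 0 -0.1 0 0 0;0 0 -0.15 0 0 0;0 0 -0.2 0 0 0;0 0 -0.25 0 0 0;0 0 -0.3 0 0 0;0 0 -0.3 0 0 0;0 0 -0.3 0 0 0'
python3 - <<'E'
from h import *
rows([600,241,222],81.2)
k=calibration("wrist");a=grab_frame("wrist")
z=state()['ee_pos'][2]-12+12
h=cv2.cvtColor(a,cv2.COLOR_RGB2HSV);m=cv2.inRange(h,(0,120,70),(10,255,255))|cv2.inRange(h,(170,120,70),(180,255,255))
n,l,st,ce=cv2.connectedComponentsWithStats(m)
for i in range(1,n):
    if st[i,4]>30: print(st[i],ce[i].round(1),wristplane([ce[i]],z,k).round(1))
cv2.imwrite("pics/w2.png",a[...,::-1])
# top view for landing refine with arm out of the way
b=grab_frame("top");
m=mask(b,(45,100,60),(80,255,255),(150,190,250,230));p=np.argwhere(m)[:,::-1]
r=cv2.boxPoints(cv2.minAreaRect(p.astype(np.float32)));w=onplane("top",r,92);print(w.round(1),w.mean(0))
E
```

```text
time_s: 5.08
ee_pos: [533.1, -122.5, 223.6]
ee_rot: [-179.8, 0.3, 179.6]
force: [0.1, -0.6, -2.7]
gripper_width: 39.6
t 5.0833 pos [ 533.1 -122.5  223.6] rot [-179.85    0.3   179.58] F [ 0.11 -0.62 -2.69] w 39.58475495969275 -> shift [-0.1285  0.7279  0.0019] turn [0.0016 0.0039 1.0931]
[ 282  218   90   29 2005] [326.6 233.2] [[ 497.  -121.9  221.9]]
[ 288  350   78   32 1882] [326.3 368.1] [[ 564.2 -122.5  221.9]]
[[603.8 309.9  92. ]
 [623.3 308.5  92. ]
 [602.6 175.8  92. ]
 [583.3 177.8  92. ]] [603.25466665 243.0203641   92.        ]
```

View pics/w2.png

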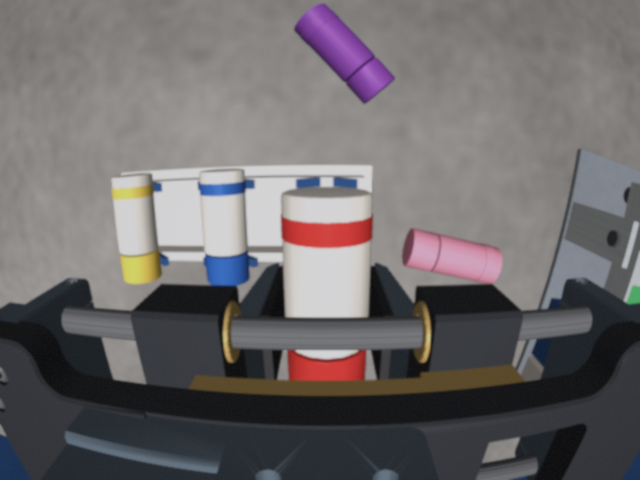

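The tube is held level and centred (band at (327,233)), and the other two are still in the rack. Next I'll carry it over the tray.

```bash
python3 -m jog '-0.01 0.04 0 0 0 0.06;-0.02 0.1 0 0 0 0.13;-0.03 0.17 0 0 0 0.2;-0.05 0.24 0 0 0 0.27;-0.06 0.31 0 0 0 0.34;-0.07 0.38 0 0 0 0.41;-0.08 0.45 0 0 0 0.48;-0.09 0.51 0 0 0 0.55;-0.1 0.57 0 0 0 0.62;-0.11 0.62 0 0 0 0.69;-0.12 0.67 0 0 0 0.76;-0.125 0.7 0 0 0 0.83;-0.13 0.72 0 0 0 0.9;-0.13 0.728 0 0 0 0.96;-0.13 0.728 0 0 0 1;-0.13 0.728 0 0 0 1;-0.13 0.728 0 0 0 1;-0.13 0.728 0 0 0 1;-0.13 0.728 0 0 0 1'
python3 - <<'E'
from h import *
rows([601,241,190],81.2)
k=calibration("wrist");a=grab_frame("wrist");cv2.imwrite("pics/w3.png",a[...,::-1])
for d in tip_of("landing","wrist")[:3]: print(np.round(d['location'],1),d['confidence'],wristplane([d['location']],100,k).round(1))
m=cv2.inRange(cv2.cvtColor(a,cv2.COLOR_RGB2HSV),(45,100,40),(80,255,255))
n,l,st,ce=cv2.connectedComponentsWithStats(m)
for i in range(1,n):
    if st[i,4]>40:
        b=cv2.boxPoints(cv2.minAreaRect(np.argwhere(l==i)[:,::-1].astype(np.float32)));print(st[i],wristplane(b,92,k).round(1)[:,:2].tolist())
E
```

```text
time_s: 6.77
ee_pos: [599.1, 241.0, 219.7]
ee_rot: [-179.9, 0.1, 89.6]
force: [0.3, 0.6, -1.5]
gripper_width: 39.7
t 6.7667 pos [599.1 241.  219.7] rot [-1.799e+02  1.100e-01  8.962e+01] F [ 0.27  0.62 -1.52] w 39.71962773211028 -> shift [0.0002 0.004  0.0593] turn [-0.001   0.0013  0.0935]
[326 158  30  29 718] [[598.8, 284.8], [601.9, 305.5], [621.5, 302.7], [618.6, 281.9]]
[519 196   9  10  74] [[758.6, 279.0], [766.6, 279.3], [767.4, 271.7], [759.3, 271.4]]
```

View pics/w3.png

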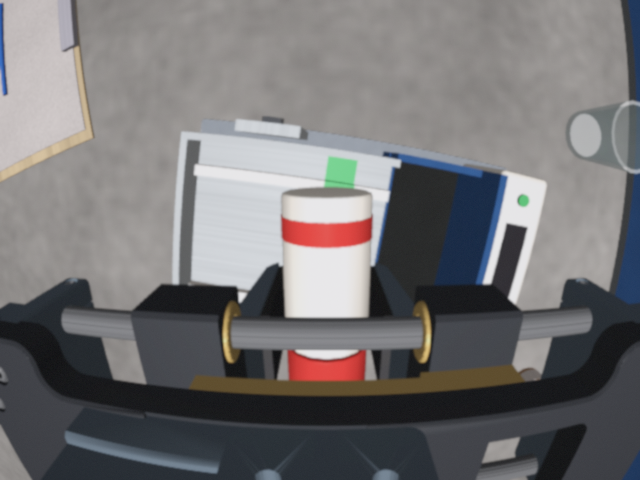

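The held tube shows at (327,270), over the tray. The green stripe's visible end is at (341,172), which agrees with the top view: stripe middle about (602,240), rotated -8.6°. Next I'll turn to match and go low.

```bash
python3 -m jog '0 -0.001 0.03 0 0 0.05;0 -0.001 0.06 0 0 0.092;0 -0.001 0.09 0 0 0.092;0 -0.001 0.12 0 0 0.092;0 -0.001 0.14 0 0 0.092;0 -0.001 0.149 0 0 0.092;0 -0.001 0.149 0 0 0.092;0 -0.001 0.149 0 0 0.092;0 -0.001 0.149 0 0 0.092'
python3 - <<'E'
from h import *
rows([598.5,240.6,132],81.3)
a=grab_frame("scene");rows([598.5,240.6,132],81.3);cv2.imwrite("pics/s2.png",cv2.resize(a[230:400,360:560],None,fx=4,fy=4,interpolation=2)[:600,:800,::-1])
E
```

```text
time_s: 7.62
ee_pos: [599.3, 241.2, 146.7]
ee_rot: [179.9, 0.0, 81.3]
force: [-0.2, 0.1, -1.7]
gripper_width: 39.7
t 7.6167 pos [599.3 241.2 146.7] rot [1.7994e+02 3.0000e-02 8.1310e+01] F [-0.18  0.06 -1.74] w 39.69979652412972 -> shift [-0.0014 -0.0014  0.0295] turn [0.0007 0.0004 0.0001]
t 7.6667 pos [599.3 241.2 146.8] rot [1.7993e+02 3.0000e-02 8.1310e+01] F [-0.31  0.16 -1.87] w 39.87465029080674 -> shift [-0.0014 -0.0014  0.0296] turn [0.0008 0.0004 0.0001]
```

View pics/s2.png

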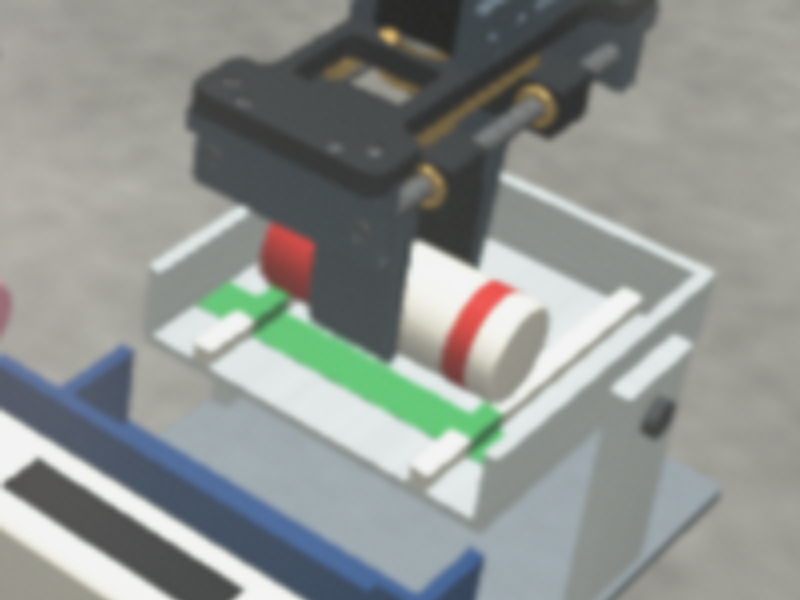

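The tube is parallel to the stripe, between the sides and about 14 mm above the runners. Next, a slow descent.

```bash
python3 -m jog '0 -0.001 0.01 0 0 0;0 -0.001 0.018 0 0 0;0 -0.001 0.023 0 0 0;0 -0.001 0.026 0 0 0;0 -0.001 0.026 0 0 0;0 -0.001 0.026 0 0 0;0 -0.001 0.026 0 0 0'
python3 - <<'E'
from h import *
f=[]
for i in range(6): grab_frame("scene");f.append(np.r_[state()['force'],state()['ee_pos']])
print(np.mean(f,0).round(2),np.std(f,0).round(2))
rows([598.5,240.6,132],81.3)
E
```

```text
time_s: 8.25
ee_pos: [598.9, 241.3, 133.8]
ee_rot: [179.9, 0.0, 81.3]
force: [0.2, -0.1, -1.4]
gripper_width: 39.8
[-3.0000e-02  3.1000e-01 -1.7100e+00  5.9890e+02  2.4128e+02  1.3394e+02] [0.5  0.56 0.5  0.03 0.02 0.02]
t 8.55 pos [598.9 241.2 133.9] rot [1.7992e+02 3.0000e-02 8.1310e+01] F [ 0.53 -0.27 -1.19] w 39.92731062737541 -> shift [-0.0014 -0.0005  0.0038] turn [0.0009 0.0003 0.0001]
```

```bash
python3 -m jog '0 0 0.001 0 0 0;0 0 0.002 0 0 0;0 0 0.003 0 0 0;0 0 0.003 0 0 0;0 0 0.003 0 0 0;0 0 0.003 0 0 0'
python3 - <<'E'
from h import *
f=[]
for i in range(8): a=grab_frame("scene");f.append(np.r_[state()['force'],state()['ee_pos']])
print(np.mean(f,0).round(2),np.std(f,0).round(2))
cv2.imwrite("pics/s3.png",cv2.resize(a[260:380,380:540],None,fx=5,fy=5,interpolation=2)[:600,:800,::-1])
E
```

```text
time_s: 9.05
ee_pos: [598.9, 241.2, 132.4]
ee_rot: [179.9, 0.0, 81.3]
force: [0.4, -0.1, -1.7]
gripper_width: 39.4
[ 1.2000e-01  2.5000e-01 -1.8600e+00  5.9887e+02  2.4126e+02  1.3241e+02] [0.35 0.62 0.51 0.01 0.01 0.01]
```

View pics/s3.png

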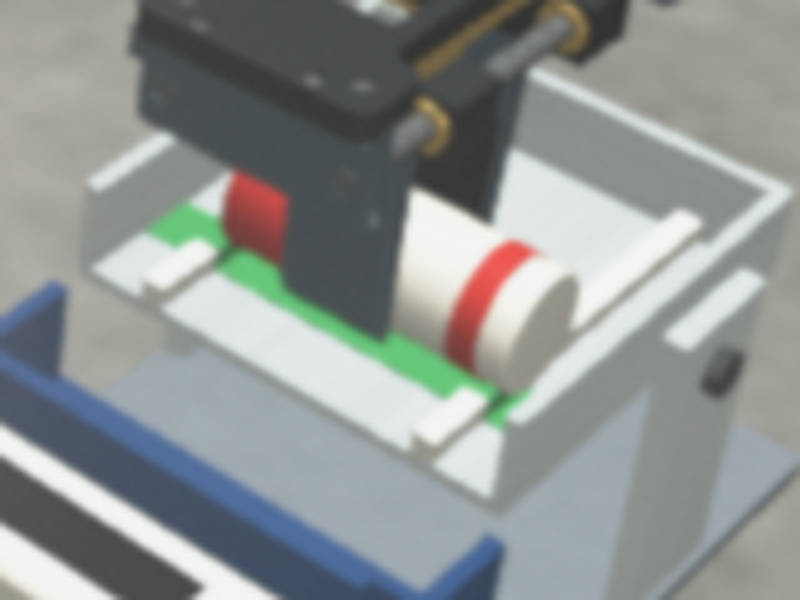

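The tube is at the runners, with the tray still level and the tube over the stripe. Next I'll open wide and lift briskly straight up.

```bash
python3 -m jog '0 0 0 0 0 0;0 0 -0.06 0 0 0;0 0 -0.14 0 0 0;0 0 -0.22 0 0 0;0 0 -0.28 0 0 0;0 0 -0.3 0 0 0;0 0 -0.3 0 0 0' 1
python3 - <<'E'
from h import *
a=grab_frame("scene");b=grab_frame("top");print(state()['time_s'],state()['ee_pos'])
cv2.imwrite("pics/s4.png",a[...,::-1])
E
```

```text
time_s: 10.03
ee_pos: [600.0, 241.9, 286.6]
ee_rot: [179.5, -0.2, 81.3]
force: [-0.9, -0.1, -0.0]
gripper_width: 83.5
10.1333 [598.20031399 241.19040029 281.38386791]
```

View pics/s4.png

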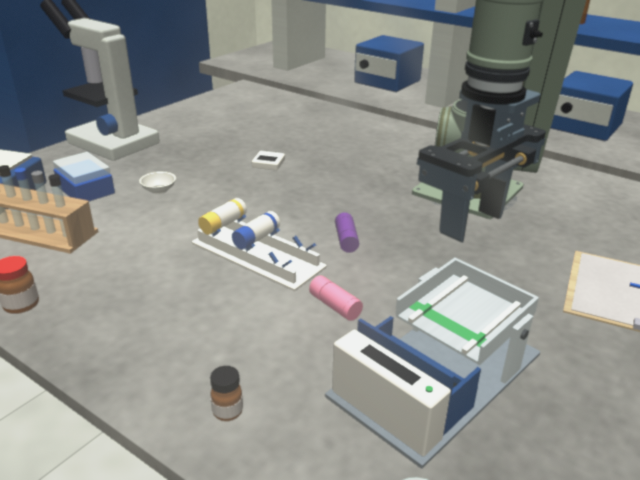

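The tray is level and empty at (450,320), and the other tubes are still in the rack. The trough is hidden from this camera, so I'll back off toward the robot and look from above.

```bash
python3 -m jog '0 -0.05 0 0 0 0;0 -0.12 0 0 0 0;0 -0.2 0 0 0 0;0 -0.28 0 0 0 0;0 -0.32 0 0 0 0;0 -0.32 0 0 0 0;0 -0.32 0 0 0 0;0 -0.32 0 0 0 0;0 -0.32 0 0 0 0;0 -0.32 0 0 0 0;0 -0.32 0 0 0 0;0 -0.32 0 0 0 0'
python3 - <<'E'
from h import *
a=grab_frame("top");k=calibration("wrist");w=grab_frame("wrist")
c=cv2.resize(a[110:290,140:280],None,fx=3.3,fy=3.3)[:594];c2=cv2.resize(w,(400,300))
o=np.zeros((594,800,3),np.uint8);o[:,:c.shape[1]][:]=c[:594];x=c.shape[1];o[:253,x:800]=cv2.resize(w,(800-x,253))
cv2.imwrite("pics/s5.png",o[...,::-1]);print(state()['time_s'])
E
```

```text
time_s: 11.13
ee_pos: [440.6, 265.2, 281.0]
ee_rot: [-180.0, 0.1, 81.3]
force: [0.7, -0.4, -0.4]
gripper_width: 91.0
11.2333
```

View pics/s5.png

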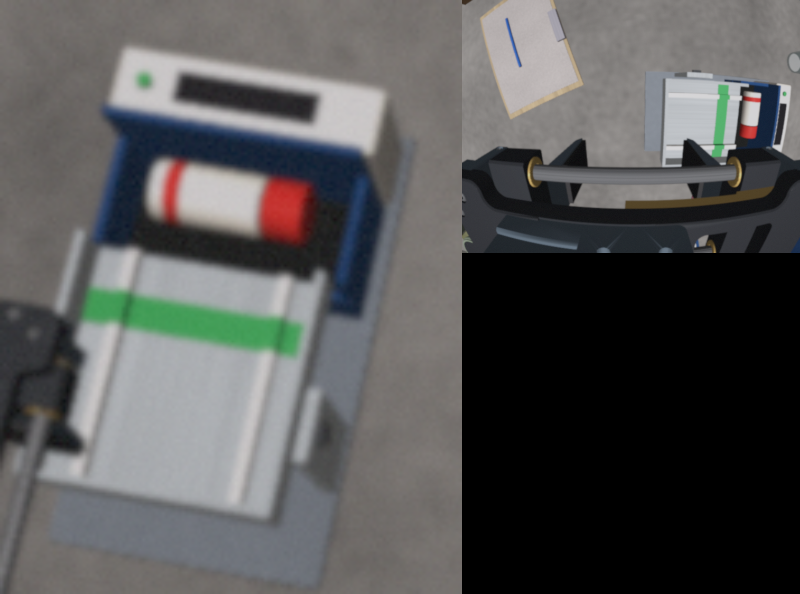

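The tube lies in the blue trough, along it (crop (232,200)), and the tray is level. I'll check that it has come to rest, then hand in.

Run:
```python
from h import *
for j in range(3):
    for i in range(6): a=grab_frame("top")
    m=mask(a,(0,120,60),(10,255,255),(170,140,260,200))|mask(a,(170,120,60),(180,255,255),(170,140,260,200))
    print(state()['time_s'],np.argwhere(m).mean(0).round(2),m.sum()//255)
job_done()
```

```text
11.5333 [172.36 220.16] 350
11.8333 [172.42 220.34] 352
12.1333 [172.29 220.31] 351
the job is handed in; nothing more can be done
```

The red-capped tube is in the blue trough and the job is handed in, at about 12 s of the 40 s allowed. I gripped it at its middle with 15 N and lowered it level with the runners, parallel to the green stripe. I then opened the fingers and lifted straight up, and it rolled off by itself.

**Last checks:**
- **Tube:** the top and wrist pictures show it lying along the trough. The red cap and band moved less than 0.2 px over about 0.6 s, so it is at rest.
- **Tray:** it was level and empty after the tube rolled off.
- **Other tubes:** the blue- and yellow-capped tubes were still in the rack after release.
- **Arm:** it was well clear, about 280 mm up, with the gripper open.

**Not confirmed or in disagreement:**
- **Set-down:** the wrist force showed no clear contact when I set the tube down. It was let go within about 1 mm of the runners, judged by height.
- **Roll-off:** I took no picture during the tipping and rolling, so I only saw the result.
- **Stripe position:** the cameras disagreed on the middle of the stripe by a few mm. That was well inside the 20 mm allowed.

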